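# Sweep up the caps and hold the shaker's guard gate ajar past its sagging bolt

## Task

Three loose bottle caps lie in the way of the plate shaker's guard gate: take the purple-handled sweeper by its handle, sweep all three caps into the blue open-fronted catch tray without touching them with the gripper, and leave the sweeper standing upright on the bench, clear of the gate. Then take the red knob of the gate's sagging barrel bolt, lift it so that the bolt's toe clears the bent keeper while drawing the bolt back towards the hinge, swing the self-closing gate open towards the robot until its free edge stands about 10 cm out, and finish while still gripping the knob and holding the gate still there. Do not fling the gate wide, and leave the other things on the bench where they are.

Things in the scene. Friction and masses are not known exactly. Their poses are not given: they have to be found in the camera images.
- cap0_center (a point): yellow ribbed bottle cap, a disc 28 mm across and 19 mm high, 20 g, lying flat on the bench; this point is its centre, half-way up
- cap1_center (a point): orange cap, same size; its centre
- cap2_center (a point): green cap, same size; its centre
- sweeper_grip (a point): middle of the sweeper's upright purple handle, 100 mm above the bench; the handle is 36 mm (its x) by 24 mm (its y), from 40 to 130 mm above the bench; z up. It sweeps towards its own -y: the blade's pushing face is 6 mm on the +y side of this point, the ends of the side wings 28 mm on the -y side
- tray: blue catch tray fixed to the bench, without a lip or step at its mouth. Origin: centre of its floor, on the bench. Inside it is 180 mm wide along its x and 130 mm long along its y; walls 35 mm high on three sides; the open mouth is at +65 mm of its y (towards the caps) and the end wall's inner face at -65 mm
- cage: guard bay of the plate shaker, fixed. Origin: on the bench under the gate's front face. Its -x points out of the gate towards the robot, +y towards the hinge post, z up. The gate spans y = -108 to +130 mm, up to 150 mm above the bench; posts beside it to 170 mm. Caps lie 75 to 180 mm in front of the gate; the tray stands on the keeper side (-y), its mouth towards +y
- gate_hinge (a point): point on the gate's upright hinge line, 150 mm above the bench
- gate_edge (a point): free upper edge of the gate's front, 238 mm from the hinge line, 150 mm above the bench
- gate (a joint): gate angle in rad: 0 shut, grows as the free edge swings out towards the robot (clockwise from above), stop at 1.2; 0.43 puts the free edge 10 cm out. A spring shuts it, 2 to 4 N at the knob
- knob: red ball knob, 30 mm across, on the bolt; origin at the ball's centre, about 177 mm above the bench, 45 mm in front of the gate's face and 165 mm to the -y side of the hinge line when bolted. Only its 9 mm stem is below it; it stands above the gate's other hardware and can be gripped from above. It moves with bolt and gate
- bolt_draw (a joint): how far the bolt is drawn back, in m: about 0 to 0.005 bolted, up to 0.05 fully back, towards the hinge along the gate (+y of the cage when the gate is shut). The bolt leaves the keeper at 0.028. Sliding friction about 1 N
- bolt_lift (a joint): how far the sagging bolt is lifted, rad about a pivot on the bolt 100 mm hingewards of the knob: 0 sagging (falls back by its weight, under 3 N), stop at 0.16; the knob rises 10 mm per 0.1 rad and leans up to 8 mm hingewards. Above 0.09 the toe clears the keeper's lip: 13 mm of knob lift is good. Unlifted, the toe catches when drawn 0.008; keep it up until drawn 0.025
- keeper (a point): top edge of the keeper's bent lip on the stile post, 113 mm above the bench; the bolt's toe hangs behind it (on its -y side of the cage)
- amber: bystander, leave alone: amber bottle, 60 mm across, about 125 mm high; origin at its foot
- tips: bystander, leave alone: box of pipette tips, 88 x 125 x 63 mm; origin at its foot
- beaker: bystander, leave alone: glass beaker, 70 mm across, 90 mm high; origin at its foot
- rack: bystander, leave alone: blue tube rack, 70 x 150 x 70 mm; origin at its foot
- plates: bystander, leave alone: stack of three microplates, 86 x 128 x 43 mm; origin at its foot
- jar: bystander, leave alone: white jar with red cap, 54 mm across, 70 mm high; origin at its foot
- sweeper: 220 g, stands by itself: a grey scoop 134 mm wide along its x and 40 mm high, a blade across with two side wings, 122 mm free between them, and an upright purple handle. Origin on the bench under the scoop, z up; the grip point is 4 mm along its y. It starts beyond the caps, on the hinge side, wings towards caps and tray; its centre of mass is over the scoop
- cap0: origin of the yellow cap, at the middle of its underside, 9.5 mm below its centre
- cap1: origin of the orange cap, at the middle of its underside, 9.5 mm below its centre
- cap2: origin of the green cap, at the middle of its underside, 9.5 mm below its centre
Mind the look-alikes: they are no part of the job. Of the things that look like the sweeper, the smaller one is meant.

How it is judged (in metres and radians):
On the way, in this order (a step that is already met when the one before it is completed fails the run):
1. all three caps swept into the catch tray, gate still shut (y of cap0_center in the frame of tray between -0.06 and 0.056 m and y of cap1_center in the frame of tray between -0.06 and 0.056 m and y of cap2_center in the frame of tray between -0.06 and 0.056 m and horizontal distance between each of cap0_center, cap1_center, cap2_center and tray below 0.11 m and value of joint gate below 0.05 rad), for 0.2 s.
2. the bolt lifted over the lip and drawn out of the keeper, knob in the fingers (value of joint bolt_draw above 0.028 m and contact force between the fingers and knob above 1 N), for 0.1 s.
At the end, for the whole second after the job is handed in: the fingers grip the knob (over 1 N), the gate stands still with its free edge about 7 to 14 cm out (0.29 to 0.62 rad), all caps lie in the tray (centres at least 9 mm inside its mouth), the sweeper stands upright on the bench and does not touch the gate or its bay (value of joint gate between 0.29 and 0.62 rad and velocity of joint gate between -0.08 and 0.08 rad/s and contact force between the fingers and knob above 1 N and y of cap0_center in the frame of tray between -0.06 and 0.056 m and y of cap1_center in the frame of tray between -0.06 and 0.056 m and y of cap2_center in the frame of tray between -0.06 and 0.056 m and horizontal distance between each of cap0_center, cap1_center, cap2_center and tray below 0.11 m and height (world z) of each of cap0_center, cap1_center, cap2_center below 0.04 m and angle between sweeper's own z axis and vertical below 0.15 rad and height (world z) of sweeper below 0.01 m and linear speed of sweeper below 0.03 m/s and contact force between sweeper and cage below 0.2 N); the arm keeps its last pose, push and grip.
It fails at once if the gate flung open past 0.85 rad (value of joint gate above 0.85 rad).
It fails at once if a cap touched by the gripper (contact force between any of the fingers, the arm and cap0 above 0.3 N or contact force between any of the fingers, the arm and cap1 above 0.3 N or contact force between any of the fingers, the arm and cap2 above 0.3 N).
It fails at once if a bystander moved more than 3 cm (distance of any of amber, tips, beaker, rack, plates, jar from where it was at the start of the episode above 0.03 m).
It also fails if it takes over 48 s, if anything falls off the work surface, if the arm or the gripper's body presses on something with over 40 N, if the wrist force passes 120 N, or if a joint passes its speed limit or range.

## Robot

A 7-joint arm with a two-finger parallel gripper is mounted at the origin on the work surface. World frame = base frame: x ahead of the robot, y to its left, z up, the work surface at z = 0. Lengths are in mm, angles in rad, forces in N, time in s.
With the tool pointing down it reaches from about 400 to 900 mm from the base axis. Payload 5.6 kg.
Tool frame: the origin (TCP) lies midway between the tips of the shut fingers; the grasp point (between the pads) lies 19 mm behind it; z points along the fingers, y is the line along which they close (so a half turn about z gives the same grasp; the last joint's range is limited). The gripper opens to 92 mm and grips with 3 to 60 N. Pads are 20 mm wide; open, the fingers measure 128 mm over their backs; the gripper's body (75 mm by 189 mm) begins 69 mm behind the grasp point.
Start: joints at [1.21, 0.468, -0.012, 1.603, 0.006, 1.071, -0.056], TCP at [203.069, -617.472, 214.592] pointing down, gripper open.
Joint ranges: [-2.53, 2.53], [-0.31, 2.02], [-1.57, 1.55], [0.28, 2.44], [-1.29, 4.43], [0.15, 1.84], [-2.92, 2.92]. Speed limits (rad/s): [2.57, 2.57, 3.14, 3.14, 3.14, 3.14, 3.14].

## Interface

Orientations are given as a unit quaternion [x, y, z, w].
In Python, from station import r, cams, order gives the robot as it stands.
- The arm moves only by the tool step_arm, never from a script. Its argument "targets" is a list of rows, each a list of 3 entries, a list of its own where there are three numbers: the turn, a rotation vector about the tool's x, y, z in degrees, then the shift along the tool's x, y, z in mm, then the opening, from 0 (shut) to 1 (fully open). A call has 1 to 12 rows; each row is the pose to reach, as a shift and turn from the pose commanded when the call began, along the tool's axes at that moment; what a row does not reach only later rows make up. A row lasts 1/12 s, in which the tool goes at most 41.7 mm and 7.16 degrees, less where a joint would pass 70% of its speed; a pose out of reach is approached as far as the arm can. A call with a gripper value outside its range is refused whole. The fingers move at their own pace and stop on an object; "squeeze" is the grip in N (left out, the last holds). Time passes only in rows, so rows that repeat a pose let the fingers close. It gives the time, the measured TCP pose, the force, the opening and the grip force at its end, in the units of the state.
- r.state(): the state, without advancing time (a new reading comes with each control period).
- cams.get_image(name): name is "scene" or "top" or "wrist"; returns a dict with "pixels" (400x640x3 uint8, red, green, blue), "depth" (400x640 float32, mm along the optical axis (not along the pixel's ray), 0 where there is no reading), "K" (3x3 intrinsics, pixels), "k1" (the pictures are not rectified: a ray, as slopes to the right and down, at radius r is drawn at 1 + k1 r^2 times it, then the intrinsics apply), "origin" and "attitude" of the camera in the world. Camera axes: x right, y up, looking along -z (the intrinsics and any distortion apply to the point x, -y, -z); pixel columns grow to the right and rows downward; lengths in mm; the calibration is good to about 2 mm. A picture is of the moment at which its call begins.
- order.sign_off(): hands the job in; it is judged then, once.
The state is a dict: "time_s": time; "q": joint angles; "qd": joint speeds; "effort": joint torques, N m; "eef_pos": TCP position; "orientation": TCP orientation; "ft_force": force on the tool from outside, world axes, zero at the start; "moment": the same for the moment, N m; "grip_width": finger opening in mm; "gripper_force": force on a finger pad.
Only numpy, scipy, OpenCV 4.12 (cv2) and the standard library are available. Lean on these libraries where they do the work, as an engineer would, in place of code of your own. Each camera call takes 0.05 s, during which the arm holds its last target. There are 200 camera calls.

## Working session

There is one attempt and no reset: what is moved stays moved. The work goes in short steps, Python scripts to look and compute and a tool call to move; the robot and the scene stay as the last step left them, time stands still between calls to the robot, and variables do not carry over. Pictures are saved under pics/ and viewed, at most 10 in all, crops included, and the job is handed in when it is done.

Besides the shell and the picture viewer there is one more tool, called after "Emit:" as name(argument=value, ...) on one line, values as JSON. step_arm: Moves the arm, as the interface text tells. Its arguments: {"type":"object","properties":{"targets":{"type":"array","items":{"type":"array"}},"squeeze":{"type":"number"}},"required":["targets"]}

```bash
mkdir -p pics
cat > h.py <<'E'
import numpy as np,cv2
from station import r,cams,order
def und(im,uv):
    K=im["K"];uv=np.atleast_2d(uv).astype(float)
    d=np.array([(uv[:,0]-K[0,2])/K[0,0],(uv[:,1]-K[1,2])/K[1,1]]).T
    s=d.copy()
    for _ in range(20): s=d/(1+im["k1"]*(s**2).sum(1,keepdims=True))
    return s
def rot(im):
    A=np.array(im["attitude"],float)
    if A.shape==(3,3): return A
    from scipy.spatial.transform import Rotation as R
    return R.from_quat(A).as_matrix()
def rays(im,uv):
    s=und(im,uv); return np.array(im["origin"]),(rot(im)@np.c_[s[:,0],-s[:,1],-np.ones(len(s))].T).T
def onplane(im,uv,z):
    o,d=rays(im,uv); return o+d*((z-o[2])/d[:,2])[:,None]
def bydepth(im,uv):
    uv=np.atleast_2d(uv).astype(int);o,d=rays(im,uv); return o+d*im["depth"][uv[:,1],uv[:,0]][:,None]
E
python3 - <<'E'
from h import *
import pickle
for n in ("scene","top"):
    im=cams.get_image(n);pickle.dump(im,open(n+".pkl","wb"))
    cv2.imwrite(f"pics/{n}0.png",im["pixels"][:,:,::-1]); print(n,im["origin"],im["attitude"],im["K"],im["k1"])
print(r.state())
E
```

```text
scene [1003.10619271 -653.21012142 1075.18630362] [0.34066249 0.10673744 0.28894395 0.88829476] [[361.75778951   0.         325.64800612]
 [  0.         361.75778951 198.10947635]
 [  0.           0.           1.        ]] 0.022879895678485772
top [ 191.21983914   18.63829094 1434.16826561] [ 0.08135451 -0.07487057 -0.6865784   0.71859999] [[486.94372018   0.         316.23424674]
 [  0.         486.94372018 195.54004174]
 [  0.           0.           1.        ]] -0.060555221304681245
{'time_s': 0.1, 'q': array([ 1.21003515,  0.46828453, -0.01160998,  1.60353002,  0.00599905,
        1.07141534, -0.05630267]), 'qd': array([-0.00127489, -0.00070249, -0.00050517, -0.00256063,  0.00089624,
       -0.00066772,  0.00071681]), 'effort': array([ 7.73385436e-04, -5.21643233e+01, -1.26501787e-02, -2.44364655e+01,
       -5.68170624e-02,  1.40618169e-02,  5.45657736e-05]), 'eef_pos': array([ 202.86015148, -616.97390946,  213.73920794]), 'orientation': array([ 9.87409531e-01,  1.58182730e-01, -1.81664225e-04, -7.80502399e-04]), 'ft_force': array([ 0.29092946, -0.42309952, -0.07929356]), 'moment': array([ 0.01943438, -0.02431762,  0.02204211]), 'gripper_force': 0.0, 'grip_width': 91.46154861904768}
```

View pics/scene0.png

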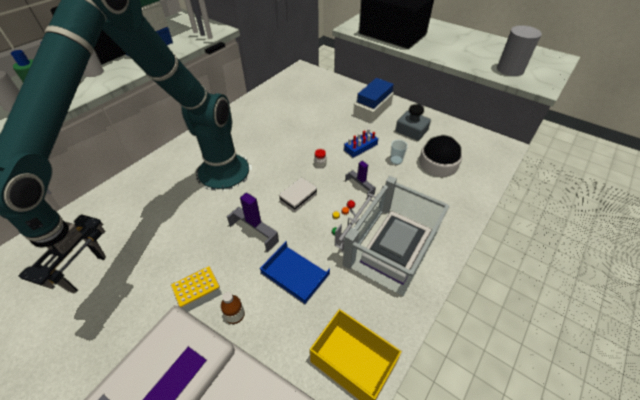

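View pics/top0.png

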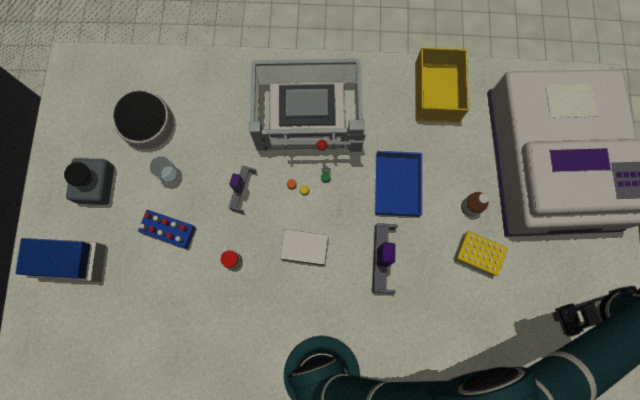

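The top view shows the small sweeper at (240,187), caps at (291,184) orange, (304,189) yellow and (326,177) green. The blue tray is at (399,183), the red knob at (322,145) and the gate bay above it. The big sweeper at (385,255) is the look-alike.

```bash
cat > m.py <<'E'
from h import *
import pickle
T=pickle.load(open("top.pkl","rb"));S=pickle.load(open("scene.pkl","rb"))
def blobs(im,lo,hi,box,amin=8):
    hsv=cv2.cvtColor(im["pixels"],cv2.COLOR_RGB2HSV);m=cv2.inRange(hsv,np.array(lo),np.array(hi))
    k=np.zeros_like(m);x0,y0,x1,y1=box;k[y0:y1,x0:x1]=255;m&=k
    n,l,st,c=cv2.connectedComponentsWithStats(m)
    return [(c[i],st[i],l==i) for i in range(1,n) if st[i][4]>=amin]
def show(name,im,lo,hi,box,z):
    for c,st,m in blobs(im,lo,hi,box):
        print(name,c.round(1),st,onplane(im,c,z).round(1)[0],"depth",bydepth(im,c).round(0)[0])
if __name__=="__main__":
    bt=(225,130,345,215)
    show("T orange",T,(5,130,100),(18,255,255),bt,19); show("T yellow",T,(20,120,100),(34,255,255),bt,19); show("T green",T,(40,80,40),(85,255,255),bt,19)
    show("T purple",T,(125,80,30),(150,255,255),(220,160,265,225),130); show("T red",T,(0,130,90),(4,255,255),bt,177)
    show("T tray",T,(100,130,40),(125,255,255),(365,140,430,225),20)
    bs=(325,150,400,245)
    show("S orange",S,(5,130,100),(18,255,255),bs,19); show("S yellow",S,(20,120,100),(34,255,255),bs,19); show("S green",S,(40,80,40),(85,255,255),bs,19)
    show("S purple",S,(125,80,30),(150,255,255),bs,115); show("S red",S,(0,130,90),(4,255,255),bs,177)
    for c,st,m in blobs(T,(100,130,40),(125,255,255),(365,140,430,225),300):
        b=cv2.boxPoints(cv2.minAreaRect(np.argwhere(m)[:,::-1].astype(np.float32)));print(onplane(T,b,35).round(0))
    a=lambda im,x0,y0,x1,y1,n: cv2.imwrite(n,cv2.resize(im["pixels"][y0:y1,x0:x1,::-1],None,fx=4,fy=4,interpolation=cv2.INTER_CUBIC))
    a(T,220,50,420,200,"pics/topc.png"); a(S,320,150,460,290,"pics/scec.png")
E
python3 m.py
```

```text
T orange [291.  183.5] [287 180   9   8  60] [542.9 116.4  19. ] depth [545. 117.  17.]
T yellow [303.7 189.2] [300 185   9   9  64] [527.2  77.3  19. ] depth [528.  80.  17.]
T green [325.4 176.8] [321 173   9   9  62] [568.3  14.2  19. ] depth [571.  16.  17.]
T purple [234.5 180. ] [230 174  11  13  97] [518.4 265.9 130. ] depth [520. 267. 133.]
T red [321.4 144. ] [317 140  10   9  66] [617.6  29.5 177. ] depth [613.  30. 190.]
T tray [391.  152.5] [380 152  22   2  35] [ 653.6 -181.8   20. ] depth [ 651. -177.   32.]
T tray [398.4 184.8] [ 375  153   47   63 2664] [ 553.  -205.3   20. ] depth [ 560. -207.    2.]
S orange [345.1 209.8] [342 206   8   8  47] [550.  112.8  19. ] depth [547. 117.  18.]
S yellow [335.8 214.6] [333 211   7   8  45] [534.8  72.4  19. ] depth [531.  73.  19.]
S green [333.5 230.5] [332 228   4   7  19] [570.8   6.3  19. ] depth [568.   6.  20.]
S purple [362.  171.5] [357 161  11  22 162] [537.1 239.5 115. ] depth [526. 252. 102.]
S red [350.6 203.7] [347 200   8   8  49] [617.7  30.6 177. ] depth [621.  21. 192.]
[[ 645. -132.   35.]
 [ 651. -270.   35.]
 [ 461. -270.   35.]
 [ 455. -135.   35.]]
```

View pics/topc.png

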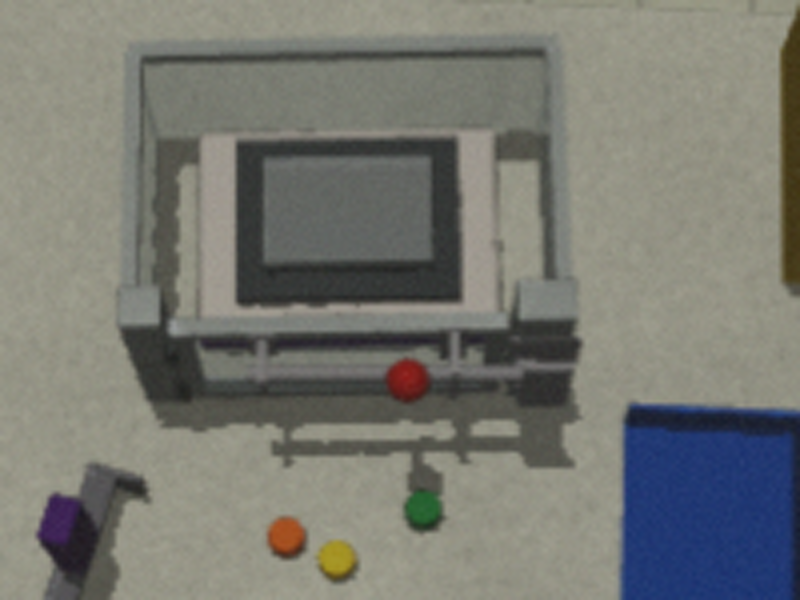

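View pics/scec.png

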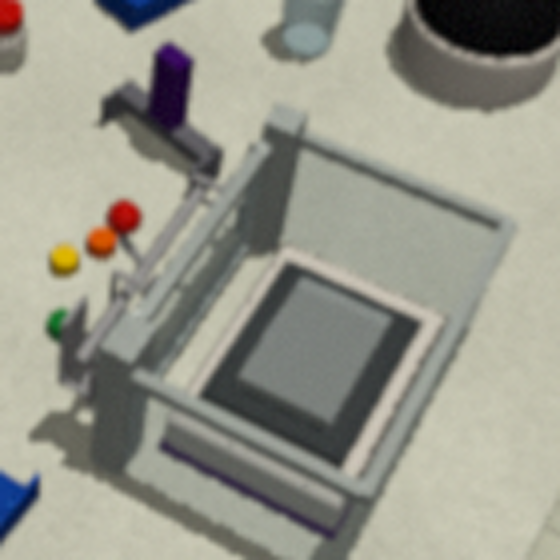

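The crops show the gate shut with the knob at full pixel (321,144) in the top view, and the sweeper yawed about -18° with its wings towards the caps. Next I'll get the sweeper, tray and cage from depth.

Run:
```python
from m import *
def cloud(im):
    v,u=np.mgrid[0:400,0:640];uv=np.c_[u.ravel(),v.ravel()];P=bydepth(im,uv);return P[im["depth"].ravel()>0]
C={"T":cloud(T),"S":cloud(S)}
def rect(n,sel):
    P=C[n];p=P[sel(P)];
    if len(p)<4: print(n,len(p));return
    c,s,a=cv2.minAreaRect(p[:,:2].astype(np.float32));print(n,len(p),np.round(c,1),np.round(s,1),round(a,1),"med",np.median(p,0).round(1))
for n in C:
    box=lambda P:(P[:,0]>430)&(P[:,0]<620)&(P[:,1]>200)&(P[:,1]<330)
    print("handle top");rect(n,lambda P:box(P)&(P[:,2]>120)); print("scoop");rect(n,lambda P:box(P)&(P[:,2]>30)&(P[:,2]<50))
    tb=lambda P:(P[:,0]>430)&(P[:,0]<680)&(P[:,1]>-300)&(P[:,1]<-110)
    print("tray top");rect(n,lambda P:tb(P)&(P[:,2]>28)&(P[:,2]<42));print("floor");rect(n,lambda P:tb(P)&(P[:,2]>-6)&(P[:,2]<8)&(P[:,0]>470)&(P[:,0]<630))
    print("post tops");cb=lambda P:(P[:,0]>590)&(P[:,0]<740)&(P[:,2]>160)&(P[:,2]<180)
    rect(n,lambda P:cb(P)&(P[:,1]<0)&(P[:,1]>-120));rect(n,lambda P:cb(P)&(P[:,1]>130)&(P[:,1]<260))
    print("gate top");rect(n,lambda P:(P[:,0]>640)&(P[:,0]<700)&(P[:,2]>143)&(P[:,2]<157)&(P[:,1]>-30)&(P[:,1]<180))
# top pixels on planes
f=lambda x,y:(220+x/4,50+y/4)
print("gate front edge z150",onplane(T,[f(172,333),f(507,327)],150).round(0))
print("posts front top z170",onplane(T,[f(120,327),f(160,326),f(520,318),f(577,318)],170).round(0))
print("bolt tip",onplane(T,[f(580,368)],130).round(0),"post foot",onplane(T,[f(520,400),f(570,400)],0).round(0))
```

```text
handle top
T 115 [519.9 266.3] [23.7 37. ] 76.6 med [519.5 265.9 129.2]
scoop
T 302 [518.7 260.4] [ 43.8 134.8] 77.0 med [500.  266.   39.3]
tray top
T 322 [ 558.7 -204.8] [132.9 192.4] 89.9 med [ 556.5 -252.9   34. ]
floor
T 2846 [ 550.  -205.1] [189.7 159.7] 89.9 med [ 550.  -198.3    0.6]
post tops
T 205 [662.6 -65.1] [66.6 41.7] 1.2 med [676.5 -65.8 169.2]
T 134 [664.6 216.7] [32.  31.1] 3.9 med [663.1 215.8 168.1]
gate top
T 425 [657.5  75.4] [ 36.2 209. ] 1.0 med [663.3  71.3 149.6]
handle top
S 55 [524.6 264.6] [26.8 35.1] 80.1 med [526.1 259.8 128.8]
scoop
S 166 [523.5 257.7] [ 45.7 135. ] 77.3 med [541.3 258.5  39.6]
tray top
S 316 [ 543.7 -206.9] [135.7 228.2] 89.5 med [ 550.6 -246.8   34.4]
floor
S 2172 [ 550. -205.] [159.9 190. ] 0.0 med [ 552.3 -203.5    1.1]
post tops
S 156 [667.  -68.4] [67.4 43.5] 4.4 med [683.1 -70.4 169.7]
S 68 [668.  213.7] [28.7 30.3] 0.3 med [668.7 211.5 169.8]
gate top
S 257 [655.8  74.7] [ 40.5 209.9] 3.2 med [668.5  62.9 150.3]
gate front edge z150 [[651. 194. 150.]
 [666. -39. 150.]]
posts front top z170 [[647. 227. 170.]
 [649. 200. 170.]
 [665. -47. 170.]
 [667. -86. 170.]]
bolt tip [[645. -93. 130.]] post foot [[662. -58.   0.]
 [664. -97.   0.]]
```

```bash
cat > plan.py <<'E'
import sys,numpy as np
from station import r
from scipy.spatial.transform import Rotation as R
# args: x,y,z[,yaw] world targets; yaw = world heading of tool x in deg; prints turn-z and tool shifts
s=r.state();M=R.from_quat(s["orientation"]).as_matrix();p=s["eef_pos"]
yaw=np.degrees(np.arctan2(M[1,0],M[0,0]))
print("t",round(s["time_s"],2),"pos",p.round(1),"yaw",yaw.round(1),"tilt",np.degrees(np.arccos(-M[2,2])).round(2),"w",round(s["grip_width"],1),"g",round(s["gripper_force"],1),"F",s["ft_force"].round(1),"q",s["q"].round(2))
for a in sys.argv[1:]:
    v=[float(c) for c in a.split(",")]
    d=M.T@(np.array(v[:3])-p); print(a,"shift",d.round(1), "turnz",round(-(v[3]-yaw),1) if len(v)>3 else "")
E
python3 plan.py 560,-300,260,-13
```

```text
t 0.1 pos [ 202.9 -617.   213.7] yaw 18.2 tilt 0.09 w 91.5 g 0.0 F [ 0.3 -0.4 -0.1] q [ 1.21  0.47 -0.01  1.6   0.01  1.07 -0.06]
560,-300,260,-13 shift [ 438.3 -189.6  -46. ] turnz 31.2
```

Emit:
step_arm(targets=[[[0,0,31.2],[438,-190,-46],1],[[0,0,31.2],[438,-190,-46],1],[[0,0,31.2],[438,-190,-46],1],[[0,0,31.2],[438,-190,-46],1],[[0,0,31.2],[438,-190,-46],1],[[0,0,31.2],[438,-190,-46],1],[[0,0,31.2],[438,-190,-46],1],[[0,0,31.2],[438,-190,-46],1],[[0,0,31.2],[438,-190,-46],1],[[0,0,31.2],[438,-190,-46],1],[[0,0,31.2],[438,-190,-46],1],[[0,0,31.2],[438,-190,-46],1]], squeeze=25)

```text
time_s: 1.1
eef_pos: [563.4, -295.0, 260.6]
orientation: [0.994, -0.11, 0.001, -0.001]
ft_force: [1.2, 0.0, 1.0]
grip_width: 92.0
gripper_force: 0.0
```

```bash
python3 plan.py 521,266,240,-13
```

```text
t 1.1 pos [ 563.4 -295.   260.6] yaw -12.7 tilt 0.15 w 92.0 g 0.0 F [1.2 0.  1. ] q [ 0.48  0.41 -0.07  1.59  0.03  1.15 -1.38]
521,266,240,-13 shift [-164.5 -538.    21.8] turnz 0.3
```

Emit:
step_arm(targets=[[[0,0,0],[-165,-538,20],1],[[0,0,0],[-165,-538,20],1],[[0,0,0],[-165,-538,20],1],[[0,0,0],[-165,-538,20],1],[[0,0,0],[-165,-538,20],1],[[0,0,0],[-165,-538,20],1],[[0,0,0],[-165,-538,20],1],[[0,0,0],[-165,-538,20],1],[[0,0,0],[-165,-538,20],1],[[0,0,0],[-165,-538,20],1],[[0,0,0],[-165,-538,20],1],[[0,0,0],[-165,-538,20],1]])

```text
time_s: 2.1
eef_pos: [523.7, 200.1, 242.6]
orientation: [0.994, -0.113, -0.0, 0.0]
ft_force: [0.8, 0.9, -0.8]
grip_width: 92.1
gripper_force: 0.0
```

```bash
python3 - <<'E'
from m import *
im=cams.get_image("wrist");cv2.imwrite("pics/w1.png",im["pixels"][:,:,::-1]);pickle.dump(im,open("w1.pkl","wb"))
print(im["origin"])
for c,st,m in blobs(im,(125,70,25),(152,255,255),(0,0,640,400),100):
    P=bydepth(im,np.argwhere(m)[:,::-1]);p=P[P[:,2]>120];print(st)
    if len(p)>4:
        print(cv2.minAreaRect(p[:,:2].astype(np.float32)),np.median(p,0))
E
python3 plan.py 521,266,95,-13
```

```text
[589.10132815 185.292266   412.34281207]
[ 235  180   33   55 1119]
((553.5611572265625, 238.51583862304688), (30.383642196655273, 124.33930206298828), 47.464900970458984) [522.84037492 266.24192616 129.41029821]
t 2.15 pos [521.3 210.5 242.5] yaw -12.3 tilt 0.36 w 91.8 g 0.0 F [-1.   6.9  0.2] q [-0.18  0.32 -0.32  1.78  0.11  1.06 -2.32]
521,266,95,-13 shift [-11.8 -53.3 147.9] turnz 0.7
```

View pics/w1.png

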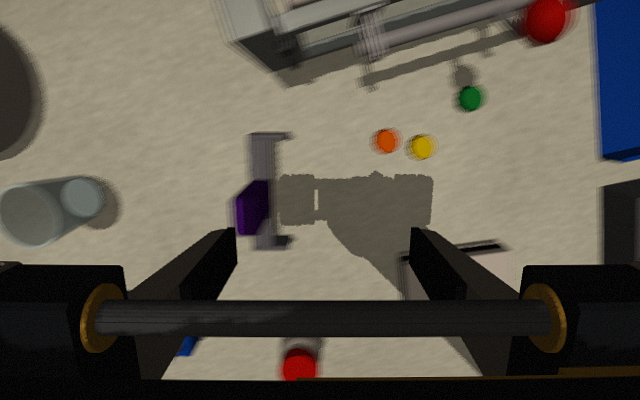

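The wrist view shows the purple handle at (252,208), the caps at (387,140), (422,147) and (470,98), and the knob at (546,20). The handle's depth position agrees at (522,266).

Emit:
step_arm(targets=[[[0,0,0.7],[-11,-54,0],1],[[0,0,0.7],[-11,-54,0],1],[[0,0,0.7],[-11,-54,40],1],[[0,0,0.7],[-11,-54,80],1],[[0,0,0.7],[-11,-54,110],1],[[0,0,0.7],[-11,-54,130],1],[[0,0,0.7],[-11,-54,130],1]])

```text
time_s: 2.73
eef_pos: [522.8, 251.0, 107.9]
orientation: [0.993, -0.119, -0.004, 0.003]
ft_force: [-0.7, -0.2, -0.2]
grip_width: 91.8
gripper_force: 0.0
```

```bash
python3 plan.py 522,266,92,-13
```

```text
t 2.73 pos [522.8 251.  107.9] yaw -13.7 tilt 0.55 w 91.8 g 0.0 F [-0.7 -0.2 -0.2] q [-0.28  0.51 -0.29  1.84  0.19  0.83 -2.48]
522,266,92,-13 shift [ -4.2 -14.4  15.8] turnz -0.7
```

Emit:
step_arm(targets=[[[0,0,-0.7],[-4,-14,8],1],[[0,0,-0.7],[-4,-14,16],1],[[0,0,-0.7],[-4,-14,16],1],[[0,0,-0.7],[-4,-14,16],1]])

```text
time_s: 3.07
eef_pos: [525.6, 268.5, 97.5]
orientation: [0.994, -0.113, 0.0, -0.0]
ft_force: [1.3, 0.2, 0.1]
grip_width: 92.2
gripper_force: 0.0
```

```bash
python3 plan.py 522,266,92,-13
```

```text
t 3.07 pos [525.6 268.5  97.5] yaw -13.0 tilt 0.05 w 92.2 g 0.0 F [1.3 0.2 0.1] q [-0.3   0.53 -0.29  1.83  0.21  0.81 -2.5 ]
522,266,92,-13 shift [-2.9  3.2  5.5] turnz 0.0
```

Emit:
step_arm(targets=[[[0,0,0],[-3,3,5],1],[[0,0,0],[-3,3,5],0],[[0,0,0],[-3,3,5],0],[[0,0,0],[-3,3,5],0],[[0,0,0],[-3,3,5],0],[[0,0,0],[-3,3,5],0],[[0,0,0],[-3,3,5],0],[[0,0,0],[-3,3,5],0]], squeeze=30)

```text
time_s: 3.73
eef_pos: [521.8, 265.7, 91.9]
orientation: [0.994, -0.113, 0.0, -0.0]
ft_force: [0.5, -0.1, 0.5]
grip_width: 47.3
gripper_force: 0.0
```

```bash
python3 plan.py 548,255,94,0 548,200,94,0
```

```text
t 3.73 pos [521.8 265.7  91.9] yaw -13.0 tilt 0.01 w 47.3 g 0.0 F [ 0.5 -0.1  0.5] q [-0.3   0.54 -0.29  1.84  0.21  0.79 -2.5 ]
548,255,94,0 shift [28.   4.5 -2.1] turnz -13.0
548,200,94,0 shift [40.3 58.1 -2.1] turnz -13.0
```

Emit:
step_arm(targets=[[[0,0,0],[0,0,0],0],[[0,0,0],[0,0,0],0],[[0,0,0],[0,0,0],0],[[0,0,0],[0,0,0],0],[[0,0,0],[0,0,0],0],[[0,0,0],[0,0,0],0]])

```text
time_s: 4.23
eef_pos: [521.7, 265.7, 91.8]
orientation: [0.994, -0.113, -0.0, 0.0]
ft_force: [-0.5, -0.3, 0.2]
grip_width: 23.7
gripper_force: 30.0
```

```bash
python3 plan.py 548,255,93,0 548,200,93,0
```

```text
t 4.23 pos [521.7 265.7  91.8] yaw -13.0 tilt 0.0 w 23.7 g 30.0 F [-0.5 -0.3  0.2] q [-0.3   0.54 -0.29  1.84  0.21  0.79 -2.5 ]
548,255,93,0 shift [28.   4.5 -1.2] turnz -13.0
548,200,93,0 shift [40.4 58.1 -1.2] turnz -13.0
```

Emit:
step_arm(targets=[[[0,0,-4],[9,2,-1],0],[[0,0,-8],[18,4,-1],0],[[0,0,-13],[28,14,-1],0],[[0,0,-13],[34,30,-1],0],[[0,0,-13],[40,50,-1],0],[[0,0,-13],[40,58,-1],0],[[0,0,-13],[40,58,-1],0],[[0,0,-13],[40,58,-1],0]])

```text
time_s: 4.9
eef_pos: [547.3, 200.5, 92.8]
orientation: [1.0, -0.0, -0.0, -0.0]
ft_force: [0.4, -0.3, -1.7]
grip_width: 23.5
gripper_force: 30.0
```

```bash
python3 - <<'E'
from m import *
im=cams.get_image("top");pickle.dump(im,open("t2.pkl","wb"))
v,u=np.mgrid[150:230,225:300];uv=np.c_[u.ravel(),v.ravel()];P=bydepth(im,uv)
p=P[(P[:,2]>28)&(P[:,2]<48)&(P[:,0]>440)&(P[:,0]<640)]
print(len(p),p.min(0).round(),p.max(0).round(),cv2.minAreaRect(p[:,:2].astype(np.float32)))
E
python3 plan.py 548,50,93,0 548,-80,93,0 549,-177,94,0
```

```text
44 [479. 194.  29.] [503. 216.  47.] ((486.4284362792969, 208.87464904785156), (30.50672721862793, 16.181488037109375), 36.35240936279297)
t 4.95 pos [547.3 201.5  92.9] yaw 0.1 tilt 0.06 w 23.7 g 30.0 F [ 0.1  1.  -2.4] q [-0.15  0.54 -0.34  1.84  0.24  0.8  -2.18]
548,50,93,0 shift [  0.5 151.5  -0.3] turnz 0.1
548,-80,93,0 shift [  0.4 281.5  -0.4] turnz 0.1
549,-177,94,0 shift [  1.3 378.5  -1.5] turnz 0.1
```

Emit:
step_arm(targets=[[[0,0,0],[0,6,0],0],[[0,0,0],[0,16,0],0],[[0,0,0],[0,28,0],0],[[0,0,0],[0,41,0],0],[[0,0,0],[0,54,0],0],[[0,0,0],[0,67,0],0],[[0,0,0],[0,80,0],0],[[0,0,0],[0,93,0],0],[[0,0,0],[0,106,0],0],[[0,0,0],[0,119,0],0],[[0,0,0],[0,132,0],0],[[0,0,0],[0,145,0],0]])

```text
time_s: 5.95
eef_pos: [547.7, 53.9, 92.9]
orientation: [1.0, -0.0, 0.0, -0.0]
ft_force: [0.6, 0.2, -1.8]
grip_width: 24.0
gripper_force: 30.0
```

Emit:
step_arm(targets=[[[0,0,0],[0,13,0],0],[[0,0,0],[0,26,0],0],[[0,0,0],[0,39,0],0],[[0,0,0],[0,52,0],0],[[0,0,0],[0,62,0],0],[[0,0,0],[0,68,0],0],[[0,0,0],[0,70,0],0],[[0,0,0],[0,70,0],0]])

```text
time_s: 6.62
eef_pos: [547.7, -15.4, 92.8]
orientation: [1.0, -0.0, -0.0, 0.0]
ft_force: [-0.1, 0.7, -1.6]
grip_width: 23.9
gripper_force: 30.0
```

```bash
python3 - <<'E'
from m import *
im=cams.get_image("wrist");cv2.imwrite("pics/w2.png",im["pixels"][:,:,::-1])
E
python3 plan.py 549,-183,93,0
```

```text
t 6.67 pos [547.6 -14.7  92.8] yaw 0.0 tilt 0.01 w 23.8 g 30.0 F [-0.4 -0.2 -1.7] q [ 0.22  0.49 -0.32  1.93  0.22  0.76 -1.79]
549,-183,93,0 shift [  1.3 168.3  -0.3] turnz 0.0
```

View pics/w2.png

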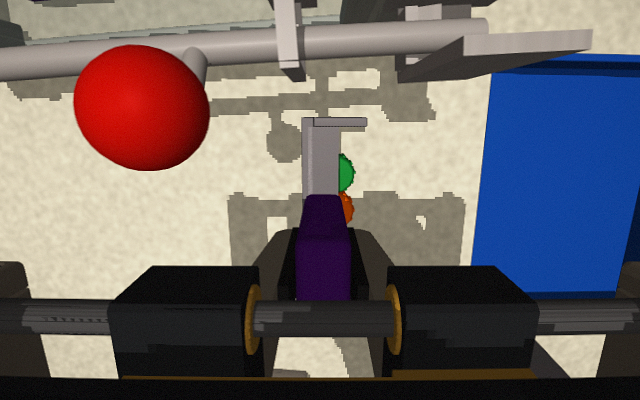

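The wrist view shows the green and orange caps against the blade, inside the wing at (340,175)-(345,208). The wing top at row 122 is well clear of the tray's side wall at row 65, so I'll carry on into the tray.

Emit:
step_arm(targets=[[[0,0,0],[0,6,0],0],[[0,0,0],[0,16,0],0],[[0,0,0],[0,28,0],0],[[0,0,0],[0,41,0],0],[[0,0,0],[0,54,0],0],[[0,0,0],[0,67,-1],0],[[0,0,0],[0,80,-1],0],[[0,0,0],[0,93,-1],0],[[0,0,0],[1,106,-1],0],[[0,0,0],[1,119,-1],0],[[0,0,0],[1,130,-1],0],[[0,0,0],[1,140,-1],0]])

```text
time_s: 7.67
eef_pos: [548.6, -156.3, 93.7]
orientation: [1.0, -0.0, -0.0, 0.0]
ft_force: [0.7, 0.4, -1.6]
grip_width: 23.9
gripper_force: 30.0
```

Emit:
step_arm(targets=[[[0,0,0],[0,10,0],0],[[0,0,0],[0,18,0],0],[[0,0,0],[0,24,0],0],[[0,0,0],[0,28,0],0],[[0,0,0],[0,30,0],0],[[0,0,0],[0,30,0],0]])

```text
time_s: 8.17
eef_pos: [548.7, -185.1, 93.8]
orientation: [1.0, -0.0, -0.0, 0.0]
ft_force: [0.4, -0.4, -1.5]
grip_width: 23.8
gripper_force: 30.0
```

```bash
python3 - <<'E'
from m import *
for n in ("top","scene"):
    im=cams.get_image(n)
    for nm,lo,hi in (("o",(5,130,80),(18,255,255)),("y",(20,120,80),(34,255,255)),("g",(40,80,40),(85,255,255))):
        for c,st,m in blobs(im,lo,hi,(200,130,450,310),4):
            P=onplane(im,c,19)[0]; print(n,nm,st,P.round(0))
E
python3 plan.py
```

```text
top y [396 194   3   7  14] [ 516. -200.   19.]
top g [431 131   3   4   4] [ 724. -308.   19.]
top g [408 132   3   4   6] [ 718. -236.   19.]
top g [404 134   2   4   5] [ 711. -222.   19.]
top g [416 135   3   5   7] [ 709. -262.   19.]
top g [403 139   4   2   4] [ 698. -223.   19.]
top g [436 140   7   5  11] [ 694. -327.   19.]
top g [418 145   2   4   5] [ 676. -266.   19.]
top g [416 149   3   3   4] [ 665. -261.   19.]
top g [419 150   5   6   9] [ 657. -274.   19.]
top g [431 151   3   2   4] [ 663. -308.   19.]
top g [440 151   2   4   5] [ 661. -334.   19.]
top g [427 155   4  12  17] [ 636. -298.   19.]
top g [432 155   7   3   7] [ 649. -316.   19.]
top g [413 156   3   3   4] [ 644. -252.   19.]
top g [411 159   5   3   7] [ 632. -248.   19.]
top g [419 159   4   3   5] [ 635. -272.   19.]
top g [418 161   3   2   4] [ 628. -267.   19.]
top g [437 161   3   3   4] [ 631. -326.   19.]
top g [422 165   4   4   6] [ 615. -282.   19.]
top g [432 165   3   3   4] [ 618. -310.   19.]
top g [411 168   3   2   4] [ 606. -247.   19.]
top g [432 169   5   4   9] [ 602. -311.   1
[... 740 characters left out ...]
 4   3   5] [ 458. -348.   19.]
top g [441 222   3   2   4] [ 445. -335.   19.]
top g [448 223   2   4   6] [ 439. -355.   19.]
top g [428 229   3   2   4] [ 421. -297.   19.]
top g [444 229   6   2   6] [ 425. -349.   19.]
top g [440 233   5   3   5] [ 410. -335.   19.]
top g [437 239   4   4   5] [ 390. -324.   19.]
scene o [289 263   9   9  45] [ 549. -197.   19.]
scene o [221 296  19  14 167] [ 478. -412.   19.]
scene y [284 259   8   9  50] [ 523. -198.   19.]
scene y [200 266  19  32 363] [ 360. -402.   19.]
scene g [297 268   8   8  48] [ 579. -197.   19.]
t 8.27 pos [ 548.8 -184.4   93.8] yaw 0.0 tilt 0.01 w 23.6 g 30.0 F [-0.3 -0.2 -1.8] q [ 0.49  0.52 -0.29  1.86  0.2   0.79 -1.48]
```

Emit:
step_arm(targets=[[[0,0,0],[0,-6,0],0],[[0,0,0],[0,-18,0],0],[[0,0,0],[0,-32,0],0],[[0,0,0],[0,-48,0],0],[[0,0,0],[0,-64,0],0],[[0,0,0],[0,-80,0],0],[[0,0,0],[-4,-92,0],0],[[0,0,0],[-12,-98,0],0],[[0,0,0],[-20,-98,1],0],[[0,0,0],[-25,-98,2],0],[[0,0,0],[-25,-98,2],0],[[0,0,0],[-25,-98,2],0]])

```text
time_s: 9.27
eef_pos: [523.2, -88.1, 91.9]
orientation: [1.0, -0.001, -0.0, 0.0]
ft_force: [-1.0, -0.7, -1.4]
grip_width: 23.9
gripper_force: 30.0
```

Emit:
step_arm(targets=[[[0,0,0],[0,0,0],0.5],[[0,0,0],[0,0,0],0.5],[[0,0,0],[0,0,0],0.6],[[0,0,0],[0,0,0],0.6],[[0,0,0],[0,0,0],0.6],[[0,0,0],[0,0,0],0.6]])

```text
time_s: 9.77
eef_pos: [523.8, -86.8, 91.8]
orientation: [1.0, 0.0, 0.0, -0.0]
ft_force: [0.5, 0.2, 0.6]
grip_width: 55.1
gripper_force: 0.0
```

```bash
python3 plan.py 523,-86,260
```

```text
t 9.77 pos [523.8 -86.8  91.8] yaw 0.0 tilt 0.0 w 55.1 g 0.0 F [0.5 0.2 0.6] q [ 0.36  0.46 -0.31  1.97  0.21  0.74 -1.65]
523,-86,260 shift [  -0.8   -0.8 -168.2] turnz
```

Emit:
step_arm(targets=[[[0,0,0],[0,0,-20],0.65],[[0,0,0],[0,0,-50],0.65],[[0,0,0],[0,0,-90],0.65],[[0,0,0],[0,0,-130],0.65],[[0,0,0],[0,0,-158],0.65],[[0,0,-2],[20,-20,-158],0.65],[[0,0,-3.7],[50,-55,-158],0.65],[[0,0,-3.7],[80,-95,-158],0.65],[[0,0,-3.7],[93,-116,-158],0.65],[[0,0,-3.7],[93,-116,-158],0.65],[[0,0,-3.7],[93,-116,-158],0.65]])

```text
time_s: 10.68
eef_pos: [616.8, 32.0, 249.2]
orientation: [0.999, 0.035, -0.0, -0.001]
ft_force: [-0.1, 0.2, -0.6]
grip_width: 59.9
gripper_force: 0.0
```

```bash
python3 plan.py 617.5,30,158,3.7
python3 - <<'E'
from m import *
im=cams.get_image("wrist")
for lo,hi in (((0,130,60),(4,255,255)),((174,130,60),(180,255,255))):
    for c,st,m in blobs(im,lo,hi,(0,0,640,400),200):
        print(st,onplane(im,[c,(st[0]+st[2]/2,st[1]+st[3]/2)],177).round(1))
im=cams.get_image("scene");cv2.imwrite("pics/s3.png",cv2.resize(im["pixels"][130:330,220:460,::-1],None,fx=3,fy=3,interpolation=cv2.INTER_CUBIC))
E
```

```text
t 10.68 pos [616.8  32.  249.2] yaw 4.0 tilt 0.09 w 59.9 g 0.0 F [-0.1  0.2 -0.6] q [ 0.2   0.42 -0.4   1.63  0.18  1.13 -1.75]
617.5,30,158,3.7 shift [ 0.6  2.2 91.1] turnz 0.3
[ 310  191   40   40 1194] [[616.2  27.3 177. ]
 [615.7  26.7 177. ]]
```

View pics/s3.png

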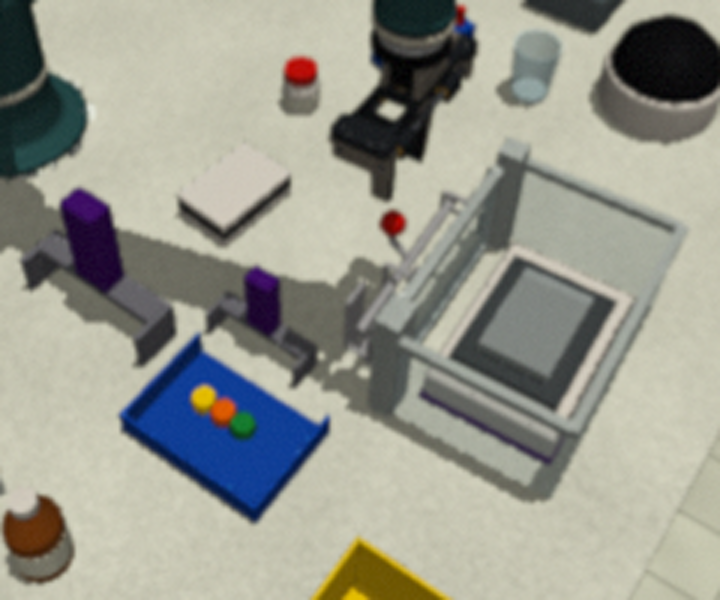

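The scene crop shows all three caps in the tray at (203,398), (224,410) and (243,425). The sweeper stands upright, clear of the gate, and the knob is at (392,222) below the gripper. Next I descend onto it.

Emit:
step_arm(targets=[[[0,0,0.3],[0,3.5,20],0.65],[[0,0,0.3],[0,3.5,45],0.65],[[0,0,0.3],[0,3.5,70],0.65],[[0,0,0.3],[0,3.5,85],0.65],[[0,0,0.3],[0,3.5,90],0.65],[[0,0,0.3],[0,3.5,90],0.65],[[0,0,0.3],[0,3.5,90],0.0],[[0,0,0.3],[0,3.5,90],0.0],[[0,0,0.3],[0,3.5,90],0],[[0,0,0.3],[0,3.5,90],0],[[0,0,0.3],[0,3.5,90],0],[[0,0,0.3],[0,3.5,90],0]], squeeze=25)

```text
time_s: 11.78
eef_pos: [617.4, 26.0, 160.7]
orientation: [1.0, 0.03, 0.001, -0.0]
ft_force: [0.2, 0.0, 2.5]
grip_width: 28.4
gripper_force: 25.0
```

Emit:
step_arm(targets=[[[0,0,0],[0,0,0],0],[[0,0,0],[0,0,0],0],[[0,0,0],[0,0,0],0]])

```text
time_s: 12.03
eef_pos: [617.3, 26.0, 160.5]
orientation: [1.0, 0.03, 0.001, -0.0]
ft_force: [-0.1, 1.0, 5.3]
grip_width: 28.8
gripper_force: 25.0
```

```bash
python3 plan.py
```

```text
t 12.03 pos [617.3  26.  160.5] yaw 3.4 tilt 0.06 w 28.8 g 25.0 F [-0.1  1.   5.3] q [ 0.19  0.51 -0.38  1.71  0.22  0.96 -1.79]
```

Emit:
step_arm(targets=[[[0,0,0],[0,-1.5,-3],0],[[0,0,0],[0,-3,-6],0],[[0,0,0],[0,-4.5,-9],0],[[0,0,0],[0,-6,-12],0],[[0,0,0],[0,-6.5,-13.5],0],[[0,0,0],[0,-6.5,-13.5],0],[[0,0,0],[0,-6.5,-13.5],0]], squeeze=30)

```text
time_s: 12.62
eef_pos: [616.3, 32.1, 173.0]
orientation: [1.0, 0.03, -0.0, 0.0]
ft_force: [0.4, -0.7, -7.0]
grip_width: 28.3
gripper_force: 30.0
```

```bash
python3 plan.py
python3 - <<'E'
from m import *
im=cams.get_image("wrist");cv2.imwrite("pics/w4.png",im["pixels"][:,:,::-1])
E
```

```text
t 12.62 pos [616.3  32.1 173. ] yaw 3.4 tilt 0.03 w 28.3 g 30.0 F [ 0.4 -0.7 -7. ] q [ 0.18  0.49 -0.38  1.7   0.21  0.99 -1.79]
```

View pics/w4.png

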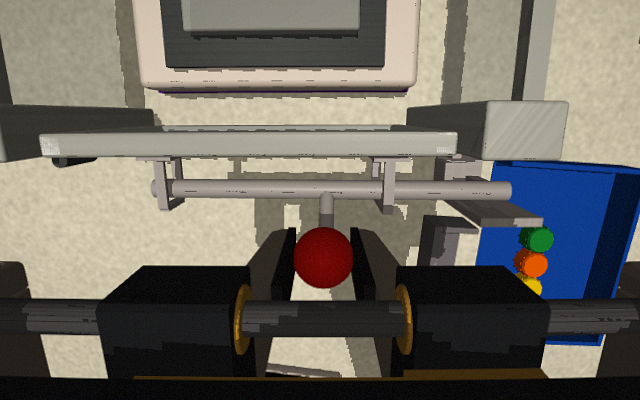

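The wrist view shows the ball held between the pads at (323,258) with the bolt running to its tip at (510,190). The bolt is lifted about 12.5 mm, so I can draw it.

Emit:
step_arm(targets=[[[0,0,0],[0,-3,-1],0],[[0,0,0],[0,-6,-1],0],[[0,0,0],[0,-10,-1],0],[[0,0,0],[0,-14,-1],0],[[0,0,0],[0,-18,-1],0],[[0,0,0],[0,-22,-1],0],[[0,0,0],[0,-26,-1],0],[[0,0,0],[0,-30,-1],0],[[0,0,0],[0,-34,-1],0],[[0,0,0],[0,-37,-1],0],[[0,0,0],[0,-38,-1],0],[[0,0,0],[0,-38,-1],0]])

```text
time_s: 13.67
eef_pos: [614.1, 71.0, 174.3]
orientation: [1.0, 0.03, -0.0, -0.0]
ft_force: [1.4, 0.9, -8.6]
grip_width: 28.3
gripper_force: 30.0
```

```bash
python3 plan.py
python3 - <<'E'
from m import *
im=cams.get_image("wrist");cv2.imwrite("pics/w5.png",im["pixels"][:,:,::-1])
E
```

```text
t 13.67 pos [614.1  71.  174.3] yaw 3.4 tilt 0.04 w 28.3 g 30.0 F [ 1.4  0.9 -8.6] q [ 0.12  0.49 -0.39  1.7   0.22  0.99 -1.86]
```

View pics/w5.png

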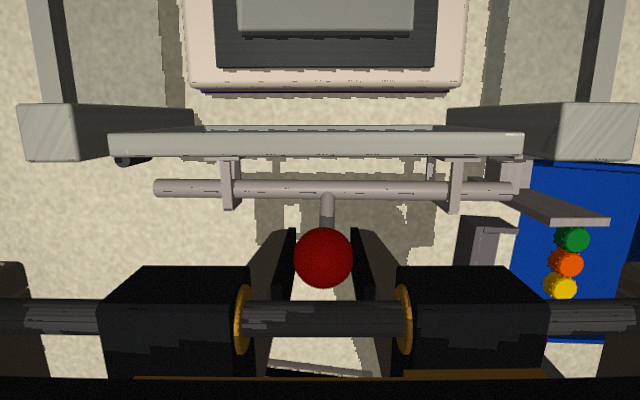

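The wrist view shows the bolt tip at (513,188), now back at the keeper lip (515,200), with about 38 mm of draw. The knob is still in the pads, so I'll swing along the arc about the hinge at (651,195).

Emit:
step_arm(targets=[[[0,0,0],[0,-1.5,0],0],[[0,0,2.9],[-6,-3.5,0],0],[[0,0,5.7],[-12,-6,0],0],[[0,0,8.6],[-17.6,-9,0],0],[[0,0,11.5],[-23.3,-12.3,0],0],[[0,0,14.3],[-28.7,-16,0],0],[[0,0,17.2],[-33.9,-19.7,0],0],[[0,0,20.1],[-39,-23.7,0],0],[[0,0,22.9],[-44,-28,0],0],[[0,0,25.2],[-47.7,-31.7,0],0],[[0,0,25.2],[-47.7,-31.7,0],0],[[0,0,25.2],[-47.7,-31.7,0],0]])

```text
time_s: 14.72
eef_pos: [565.5, 98.5, 174.8]
orientation: [0.982, -0.189, 0.001, 0.0]
ft_force: [2.9, -2.5, -7.1]
grip_width: 28.2
gripper_force: 30.0
```

```bash
python3 plan.py
python3 - <<'E'
from m import *
im=cams.get_image("scene");cv2.imwrite("pics/s6.png",cv2.resize(im["pixels"][130:330,220:460,::-1],None,fx=3,fy=3,interpolation=cv2.INTER_CUBIC))
E
```

```text
t 14.72 pos [565.5  98.5 174.8] yaw -21.7 tilt 0.1 w 28.2 g 30.0 F [ 2.9 -2.5 -7.1] q [ 0.02  0.41 -0.32  1.81  0.16  0.94 -2.32]
```

View pics/s6.png

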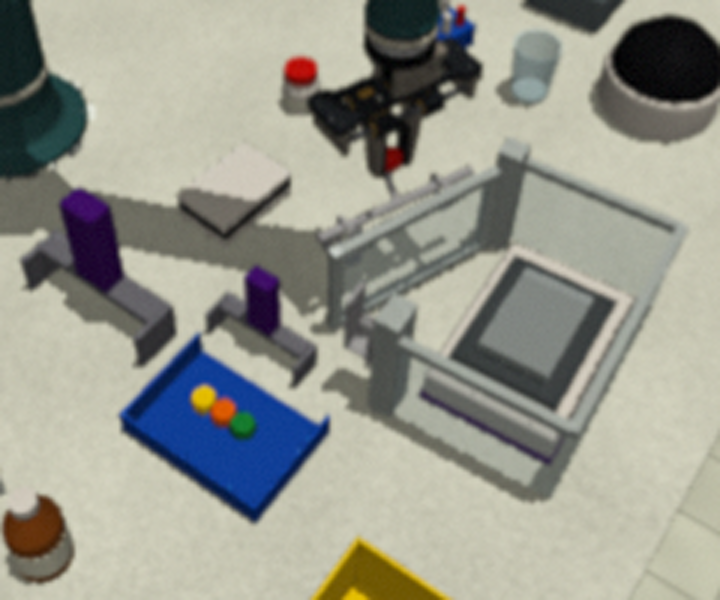

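The scene crop shows the gate swung out with its free top corner at (332,248), the knob in the fingers at (393,158), the caps in the tray and the sweeper standing. I'll hold for a moment and then check the angle.

Emit:
step_arm(targets=[[[0,0,0],[0,0,0],0],[[0,0,0],[0,0,0],0],[[0,0,0],[0,0,0],0],[[0,0,0],[0,0,0],0],[[0,0,0],[0,0,0],0],[[0,0,0],[0,0,0],0]])

```text
time_s: 15.27
eef_pos: [564.9, 98.8, 174.4]
orientation: [0.982, -0.189, 0.0, -0.0]
ft_force: [2.7, -2.2, -5.6]
grip_width: 28.6
gripper_force: 30.0
```

```bash
python3 plan.py
python3 - <<'E'
from m import *
p=onplane(S,[(220+332/3,130+250/3)],150)[0];H=np.array([651,195]);d=p[:2]-H
print(p,np.hypot(*d),"angle",np.arctan2(-d[0],-d[1])+np.radians(3.5))
E
```

```text
t 15.27 pos [564.9  98.8 174.4] yaw -21.8 tilt 0.02 w 28.6 g 30.0 F [ 2.7 -2.2 -5.6] q [ 0.02  0.41 -0.32  1.82  0.16  0.94 -2.32]
[576.20754144 -23.2623244  150.        ] 230.72137766648322 angle 0.39121849336058645
```

Measured by eye from the picture, the gate angle is about 0.39–0.44 rad. It stands still and the grip is firm.

```bash
python3 -c "
from station import order
print(order.sign_off())"
```

```text
the job is handed in; nothing more can be done
None
```

The job is handed in, with no verdict returned: all three caps are in the tray, the sweeper stands upright clear of the gate, and the gripper still holds the knob with the gate at rest at about 0.4 rad (free edge roughly 9–10 cm out).

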